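Zero the watch timing tester

TASK

Zero the watch timing tester (the white instrument): with the fingertips, push its dust shutter fully open by the orange tab, reach into the well it uncovers and press the sunken yellow key all the way down, keeping it down for a full second, then push the shutter fully closed again. Only push, never pinch the tab; do not press the blue demagnetiser's red key, and leave the movement holder, loupe and jar standing where they are.

Things in the scene. Friction and masses are not known exactly. Their poses are not given: they have to be found in the camera images.
- tester: white plastic timing tester, fixed to the bench, 180 (its x) x 200 (its y) mm, flat deck 60 mm above the bench; origin at the centre of its underside, z up, turned by a varying yaw. A display ledge 30 mm deep and 18 mm above the deck runs along its +x edge (from x = +59 mm). Two aluminium guide rails, 6 mm wide and 6 mm high, run along y at x = -57 and +17 mm, y = -86 to +50 mm: the shutter slides between them.
- well_mouth (a point): centre of the mouth of the square well in the tester's deck, at deck height, at (-20, -50, 60) mm in the tester's frame, axes as the tester's. Well 46 x 46 mm, upright walls, 32 mm deep. Covered by the shutter at the start; closed fingers fit in.
- reset_key_top (a point): centre of the top face of the yellow key (round, 26 mm across) at the middle of the well; 22 mm below the deck when not pressed. Moves straight down with the key.
- reset_key (a joint): travel of the yellow key in m: 0 up, 0.005 fully down (hard stop). A spring returns it; about 1 N starts it, 5 N holds it fully down.
- shutter (a joint): position of the dust shutter in m: 0 closed over the well, 0.070 fully open (hard stops at both). It slides along the tester's +y to open, stays where it is left, and needs about 2 to 3 N. At the start it is closed or up to 12 mm open.
- shutter_tab (a point): centre of the top of the orange tab standing on the shutter, 28 mm above the deck; axes as the tester's. Tab 40 mm along x, 10 mm thick along y, its upright faces rise from the shutter plate (plate 66 mm in x, 54 mm in y, its top 5 mm above the deck, centred under the tab). With the shutter closed the tab stands over the well's centre; it moves with the shutter along y.
- demag: blue demagnetiser, fixed to the bench, 150 (x) x 120 (y) x 50 mm high, origin at the centre of its underside; has an open 46 mm well with its red key at (-30, 0) mm. It stands beside the tester, on either side. Not to be used.
- demag_key (a joint): travel of the red key of the demagnetiser in m: 0 up, 0.005 down. To be left alone.
- holder: loose round steel movement holder, 52 mm diameter, 29 mm high, brass top, on the bench in front (robot side) of the tester; origin at the centre of its underside.
- loupe: loose black loupe with a brass band, 38 mm diameter, 34 mm high, standing on the far part of the demagnetiser's top; origin at the centre of its underside.
- jar: loose amber jar with a blue cap, 44 mm diameter, 45 mm high, on the bench in front (robot side) of the demagnetiser; origin at the centre of its underside.
Things that resemble listed ones, but are neither listed nor needed, are in the scene too. What is shaped like the holder but green is not meant.

How it is judged:
By the outcome, as a careful person would: the job done as asked, in the order asked, and still so for the second after the job is handed in, with the robot touching nothing.
It also fails if it takes over 54 s, if anything falls off the work surface, if the arm or the gripper's body presses on something with over 40 N, if the wrist force passes 120 N, or if a joint passes its speed limit or range.

ROBOT

A 6-joint arm with a two-finger parallel gripper is mounted at the origin on the work surface. World frame = base frame: x ahead of the robot, y to its left, z up, the work surface at z = 0. Lengths are in m, angles in rad, forces in N, time in s.
With the tool pointing down it reaches from about 0.3 to 0.775 m from the base axis. Payload 14.6 kg.
Tool frame: the origin (TCP) lies at the very end of the fingers, on their centre line; the grasp point (between the pads) lies arm.hold_point_z behind it (arm.hold_point_z is the distance from the TCP to the grasp point, in m); x points along the fingers, y is the direction in which the jaws open and shut, and the axes are right-handed (so a half turn about x gives the same grasp; the last joint's range is limited). The gripper opens to 94 mm and grips with 3 to 60 N. Pads are 16 mm wide; open, the fingers measure 119 mm over their backs; the gripper's body (75 mm by 177 mm) begins 78 mm behind the grasp point.
Start: joints at [1.28, 0.3, 1.521, -0, 1.321, -0.067], TCP at [0.122, 0.536, 0.184] pointing down, gripper open.
Joint ranges: [-3.03, 3.03], [-0.79, 2.21], [0.23, 2.52], [-1.04, 4.18], [0, 3.07], [-2.55, 2.55]. Speed limits (rad/s): [2.22, 2.22, 2.57, 3.14, 3.14, 3.14].

INTERFACE

Orientations are given as a 3x3 rotation matrix whose columns are the frame's x, y, z axes.
In Python, from rig import arm, cams gives the robot as it stands.
- The arm moves only by the tool jog_arm, never from a script. Its argument "plan" is a list of rows, each an object of numbers: "x", "y", "z": the shift along the tool's x, y, z in mm; "rx", "ry", "rz": the turn, a rotation vector about the tool's x, y, z in degrees; "gripper": the opening, from 0 (shut) to 1 (fully open). In form: [{"x": .., "y": .., "z": .., "rx": .., "ry": .., "rz": .., "gripper": ..}, ...]. A call has 1 to 12 rows; each row is the pose to reach, as a shift and turn from the pose measured when the call began, along the tool's axes at that moment; what a row does not reach only later rows make up. A row lasts 1/12 s, in which the tool goes at most 41.7 mm and 7.16 degrees, less where a joint would pass 70% of its speed; a pose out of reach is approached as far as the arm can. A call with a gripper value outside its range is refused whole. The fingers move at their own pace and stop on an object; "force" is the grip in N (left out, the last holds). Time passes only in rows, so rows that repeat a pose let the fingers close. It gives the time, the measured TCP pose, the force and the opening at its end, in the units of the state.
- arm.get_state(): the state, without advancing time (a new reading comes with each control period).
- cams.snapshot(name): name is "scene" or "top"; returns the picture (400x640x3 uint8, red, green, blue); there is no depth.
- cams.calibration(name): a dict with "camera_matrix" (3x3 intrinsics, pixels), "xyz" and "orientation" of the camera in the world. Camera axes: x right, y down, z forward; pixel columns grow to the right and rows downward; lengths in m; the calibration is good to about 2 mm. A picture is of the moment at which its call begins. calibration takes no time and is no camera call.
- arm.hand_in(): hands the job in, once; it reports no verdict.
The state is a dict: "time_s": time; "joints": joint angles; "qvel": joint speeds; "joint_efforts": joint torques, N m; "position": TCP position; "eef_rot": TCP orientation; "ft_force": force on the tool from outside, world axes, zero at the start; "moment": the same for the moment, N m; "grip_width": finger opening in m.
Only numpy, scipy, OpenCV 4.12 (cv2) and the standard library are available. Lean on these libraries where they do the work, as an engineer would, in place of code of your own. Each camera call takes 0.05 s, during which the arm holds its last target.

## Working session

There is one attempt and no reset: what is moved stays moved. The work goes in short steps, Python scripts to look and compute and a tool call to move; the robot and the scene stay as the last step left them, time stands still between calls to the robot, and variables do not carry over. Pictures are saved under pics/ and viewed, and the job is handed in when it is done.

Besides the shell and the picture viewer there is one more tool, called after "Call:" as name(argument=value, ...), one argument or row to a line, values as JSON. jog_arm: Moves the arm, as the interface text tells. Its arguments: {"type":"object","properties":{"plan":{"type":"array","items":{"type":"object","properties":{"x":{"type":"number"},"y":{"type":"number"},"z":{"type":"number"},"rx":{"type":"number"},"ry":{"type":"number"},"rz":{"type":"number"},"gripper":{"type":"number"}}}},"force":{"type":"number"}},"required":["plan"]}

```bash
ls; mkdir -p pics; python3 - <<'E'
from rig import arm,cams
import cv2
print(arm.get_state(), arm.hold_point_z)
for n in("scene","top"):
    cv2.imwrite(f"pics/{n}0.png",cams.snapshot(n)[:,:,::-1]); print(cams.calibration(n))
E
```

```text
pics
{'time_s': 0.0, 'joints': array([ 1.28041441e+00,  3.00478179e-01,  1.52161141e+00,  6.53382045e-06,
        1.32074188e+00, -6.65986814e-02]), 'qvel': array([-1.63120483e-04, -8.81363650e-04,  4.85378991e-05, -5.00566894e-04,
        1.00935002e-03, -5.69390568e-04]), 'joint_efforts': array([-6.27455643e-05, -5.31799936e+01, -3.52752435e+01,  7.08074123e-02,
        2.43461947e-02, -1.04155467e-04]), 'position': array([0.12196646, 0.53598461, 0.18366965]), 'eef_rot': array([[-3.60760788e-04,  2.21921460e-01,  9.75064478e-01],
       [-1.18513881e-03,  9.75063761e-01, -2.21921735e-01],
       [-9.99999233e-01, -1.23564741e-03, -8.87570359e-05]]), 'ft_force': array([ 0.05073223, -0.7638791 , -0.27409477]), 'moment': array([-0.0581866 ,  0.00593358, -0.03015986]), 'grip_width': 0.09435731700218081} 0.0188
{'camera_matrix': array([[464.50031404,   0.        , 321.04062803],
       [  0.        , 464.50031404, 197.54263192],
       [  0.        ,   0.        ,   1.        ]]), 'xyz': array([ 1.07658613, -0.62708235,  0.61219   ]), 'orientation': array([[ 0.70914921,  0.38669369, -0.58955525],
       [ 0.70503468, -0.38205949,  0.59745849],
       [ 0.00578825, -0.83934411, -0.54356964]])}
{'camera_matrix': array([[367.40499075,   0.        , 317.55005823],
       [  0.        , 367.40499075, 199.7369401 ],
       [  0.        ,   0.        ,   1.        ]]), 'xyz': array([ 0.4421092 , -0.04336731,  0.86037555]), 'orientation': array([[ 0.02312442, -0.99789772,  0.06054263],
       [-0.99969745, -0.02257335,  0.00977033],
       [-0.00838314, -0.06075025, -0.99811779]])}
```

View pics/scene0.png

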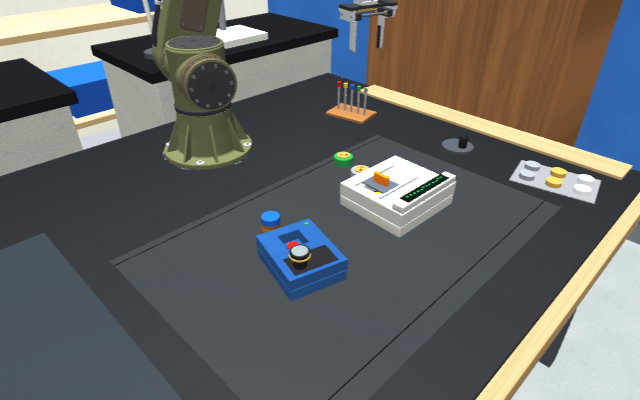

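View pics/top0.png

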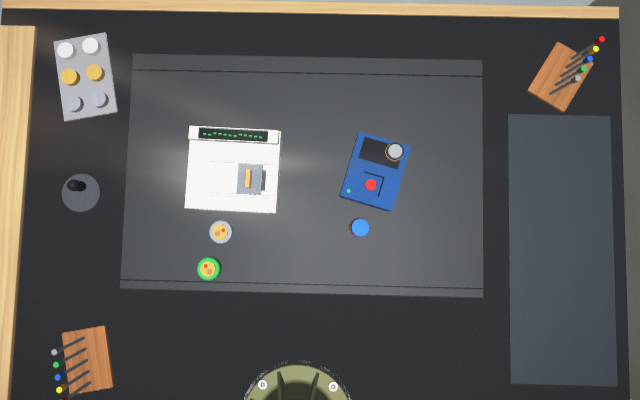

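The top view shows the white tester at about (233,170), its display ledge on the far side. Its orange tab is at (248,178), with the grey plate around it and a dark strip of open well at (264,180). The blue demagnetiser is at (375,172) with its red key at (371,185), the jar at (360,228), the steel holder at (220,232) and the green decoy at (208,269).

Possible mix-ups: orange tab (248,178), red key (371,185), the orange dots on the holder and decoy (220,232)/(208,269), and the yellow discs in the tray (69,76). I choose the orange tab on the white tester.

```bash
cat > h.py <<'E'
import numpy as np,cv2
from rig import arm,cams
def ray(n,uv,z):
    c=cams.calibration(n);K=c["camera_matrix"];R=np.array(c["orientation"]);o=np.array(c["xyz"])
    d=R@np.linalg.inv(K)@np.array([uv[0],uv[1],1.]); return o+d*(z-o[2])/d[2]
def proj(n,p):
    c=cams.calibration(n);q=np.array(c["orientation"]).T@(np.array(p)-c["xyz"]);q=c["camera_matrix"]@q;return q[:2]/q[2]
E
python3 - <<'E'
from h import *
for n in("top","scene"):
    im=cv2.imread(f"pics/{n}0.png");hsv=cv2.cvtColor(im,cv2.COLOR_BGR2HSV)
    m=cv2.inRange(hsv,(8,150,120),(22,255,255))
    k,l,s,c=cv2.connectedComponentsWithStats(m)
    for i in range(1,k):
        if s[i,4]>15: print(n,s[i],c[i],ray(n,c[i],.088))
im=cv2.imread("pics/top0.png");hsv=cv2.cvtColor(im,cv2.COLOR_BGR2HSV)
w=cv2.inRange(hsv,(0,0,170),(179,60,255)); w[:, :150]=0;w[:110]=0;w[230:]=0;w[:,300:]=0
cs,_=cv2.findContours(w,cv2.RETR_EXTERNAL,cv2.CHAIN_APPROX_NONE);c=max(cs,key=cv2.contourArea)
h=cv2.convexHull(c);a=cv2.approxPolyDP(h,4,True)[:,0];print(a.tolist())
for p in a: print(p,ray("top",p,.06),ray("top",p,.078))
cr=cv2.resize(im[115:225,175:295],None,fx=6,fy=5.4,interpolation=cv2.INTER_CUBIC)
cv2.imwrite("pics/crop_top.png",cr[:600])
im=cv2.imread("pics/scene0.png")
cv2.imwrite("pics/crop_sc.png",cv2.resize(im[140:240,325:465],None,fx=5.7,fy=5.7,interpolation=cv2.INTER_CUBIC))
E
```

```text
scene [432   0  10  15  46] [437.2173913    6.89130435] [-0.4377616   1.84139534  0.088     ]
scene [ 415    0   52  107 1184] [443.90793919  55.72972973] [0.1227361  1.02479721 0.088     ]
scene [482   0   5   9  18] [484.16666667   3.72222222] [-0.29855247  2.12523612  0.088     ]
scene [500   0  28  32 178] [516.51123596   9.17977528] [-0.09297337  2.11202745  0.088     ]
scene [ 502    0   48  128 1317] [524.03113136  66.79347001] [0.40840508 1.1153661  0.088     ]
scene [556   1   6  13  24] [558.625   6.75 ] [0.04434376 2.35720706 0.088     ]
scene [414   3   8  16  56] [417.71428571   9.91071429] [-0.46559942  1.68947933  0.088     ]
scene [469   3   9  17  46] [473.17391304  10.95652174] [-0.23731409  1.88945333  0.088     ]
scene [381   7  38  84 797] [396.76787955  45.10790464] [-0.10223542  1.01659431  0.088     ]
scene [ 477    7   39  116 1308] [495.02217125  68.04816514] [0.3403806  1.02362511 0.088     ]
scene [356   8  17   4  22] [364.68181818   9.5       ] [-0.67592278  1.48366444  0.088     ]
scene [414  12  26  56 446] [426.36547085  40.64349776] [-0.05665501  1.1
[... 2771 characters left out ...]
485 179.40909091] [0.54901935 0.09555262 0.088     ]
scene [546 181  15   7  56] [552.76785714 184.53571429] [0.82663577 0.345811   0.088     ]
scene [262 225  11   7  37] [265.21621622 228.7027027 ] [ 0.51026479 -0.20193503  0.088     ]
scene [290 254  20   8  38] [299.84210526 259.21052632] [ 0.62014184 -0.21545286  0.088     ]
[[189, 126], [280, 131], [275, 212], [184, 207]]
[189 126] [0.64788501 0.25307637 0.06      ] [0.64325723 0.24640952 0.078     ]
[280 131] [0.64090395 0.05093932 0.06      ] [0.63643316 0.04881842 0.078     ]
[275 212] [0.46178042 0.05659747 0.06      ] [0.46133802 0.05434932 0.078     ]
[184 207] [0.46814647 0.25605675 0.06      ] [0.46756091 0.24932286 0.078     ]
```

View pics/crop_top.png

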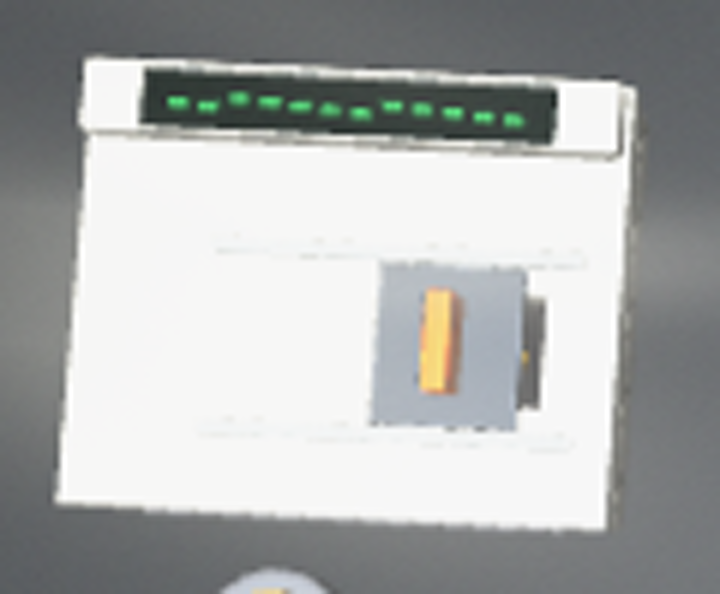

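View pics/crop_sc.png

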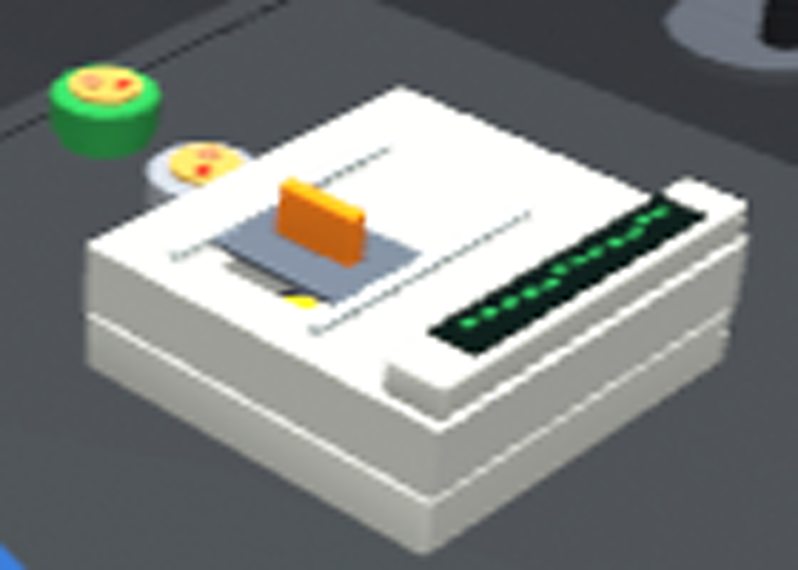

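```bash
python3 - <<'E'
from h import *
im=cv2.imread("pics/top0.png");hsv=cv2.cvtColor(im,cv2.COLOR_BGR2HSV)
print(hsv[170:187:4,243:254].tolist()[1])
m=cv2.inRange(hsv,(8,60,150),(35,255,255));m[:, :235]=0;m[:,258:]=0;m[:160]=0;m[195:]=0
top=cv2.inRange(hsv,(14,60,220),(35,255,255))&m
for a in(m,top):
    r=cv2.minAreaRect(cv2.findNonZero(a));print(r,[ray("top",p,.088)[:2].round(4).tolist() for p in cv2.boxPoints(r)],ray("top",r[0],.088))
# tester line fits
w=cv2.inRange(hsv,(0,0,170),(179,60,255)); w[:, :150]=0;w[:110]=0;w[230:]=0;w[:,300:]=0
sc=cv2.imread("pics/scene0.png");hs=cv2.cvtColor(sc,cv2.COLOR_BGR2HSV)
s=cv2.inRange(hs,(8,100,225),(25,255,255));s[:165]=0;s[195:]=0;s[:,:365]=0;s[:,400:]=0
p=cv2.findNonZero(s)[:,0];print(p.min(0),p.max(0),ray("scene",p.mean(0),.088))
# tester deck corners in scene from zoom crop
for q in((401,87),(88,243),(435,428)):
    uv=(325+q[0]/5.7,140+q[1]/5.7);print(q,ray("scene",uv,.06))
for q in((374,150),):pass
# predicted
yaw=np.radians(-1.9);R=np.array([[np.cos(yaw),-np.sin(yaw)],[np.sin(yaw),np.cos(yaw)]]);c=np.array([.553,.152])
for l in((-90,-100),(-90,100),(-20,-50),(90,-100),(90,100)): print(l,c+R@np.array(l)/1000, proj("top",[*(c+R@np.array(l)/1000),.06]))
E
```

```text
[[107, 19, 190], [105, 19, 190], [12, 55, 189], [21, 121, 247], [22, 122, 247], [22, 123, 247], [20, 125, 247], [11, 72, 159], [10, 69, 156], [107, 13, 178], [106, 21, 186]]
((248.0, 177.5), (19.0, 6.0), 90.0) [[0.5529, 0.1196], [0.5532, 0.1068], [0.5127, 0.1055], [0.5125, 0.1182]] [0.53278701 0.11251531 0.088     ]
((247.0, 177.5), (17.0, 4.0), 90.0) [[0.5508, 0.1195], [0.5509, 0.111], [0.5148, 0.1098], [0.5146, 0.1182]] [0.53274013 0.11463568 0.088     ]
[374 171] [388 178] [0.53609775 0.11274614 0.088     ]
(401, 87) [0.47103197 0.25527543 0.06      ]
(88, 243) [0.4645452  0.05640346 0.06      ]
(435, 428) [0.64158881 0.05068442 0.06      ]
(-90, -100) [0.45973396 0.05503894] [275.68564565 212.95509016]
(-90, 100) [0.466365   0.25492899] [184.47706988 207.82584572]
(-20, -50) [0.53135324 0.10269059] [254.96741499 179.79552942]
(90, -100) [0.639635   0.04907101] [280.82769592 131.58417933]
(90, 100) [0.64626604 0.24896106] [190.81799906 126.75852834]
```

Both views agree: tab top at about (0.534, 0.114), tester centre at about (0.555, 0.153), yaw about -1.9°. The shutter is therefore about 10 mm open, within the 12 mm given. I'll now approach on the -y side of the tab with the fingers shut.

Call:
jog_arm(
  plan=[
    {"x": 0,"y": -25,"z": 33,"rx": 0,"gripper": 0},
    {"x": 5,"y": -50,"z": 66,"rx": -2,"gripper": 0},
    {"x": 10,"y": -75,"z": 100,"rx": -4,"gripper": 0},
    {"x": 15,"y": -100,"z": 140,"rx": -6,"gripper": 0},
    {"x": 20,"y": -125,"z": 180,"rx": -8,"gripper": 0},
    {"x": 25,"y": -150,"z": 215,"rx": -10,"gripper": 0},
    {"x": 30,"y": -175,"z": 250,"rx": -11,"gripper": 0},
    {"x": 35,"y": -200,"z": 285,"rx": -11,"gripper": 0},
    {"x": 40,"y": -225,"z": 320,"rx": -11,"gripper": 0},
    {"x": 45,"y": -250,"z": 355,"rx": -11,"gripper": 0},
    {"x": 50,"y": -272,"z": 388,"rx": -11,"gripper": 0},
    {"x": 54,"y": -290,"z": 418,"rx": -11,"gripper": 0},
  ],
  force=10,
)

```text
validation failed for argument at $.pl...
```

```bash
cat >> h.py <<'E'
def go(t):
    s=arm.get_state();p=s["position"];R=s["eef_rot"];d=R.T@(np.array(t)-p)*1000
    print(s["time_s"].__round__(2),"pos",p.round(4),"yang",np.degrees(np.arctan2(R[1,1],R[0,1])).round(2),"F",s["ft_force"].round(2),"w",round(s["grip_width"],4),"| tool shift",d.round(1))
C=np.array([.555,.153]);Y=np.radians(-1.9);RT=np.array([[np.cos(Y),-np.sin(Y)],[np.sin(Y),np.cos(Y)]])
def T(x,y,z): return np.array([*(C+RT@np.array([x,y])/1000),z/1000])
E
python3 -c "
from h import *
go(T(-20,-67,110));go(T(-20,-67,72));print(arm.get_state()['eef_rot'].round(3))"
```

```text
0.1 pos [0.122  0.536  0.1837] yang 77.18 F [-0.34 -0.26 -0.22] w 0.094 | tool shift [  74.1 -346.9  500.3]
0.1 pos [0.122  0.536  0.1837] yang 77.18 F [-0.34 -0.26 -0.22] w 0.094 | tool shift [ 112.1 -346.8  500.3]
[[-0.     0.222  0.975]
 [-0.001  0.975 -0.222]
 [-1.    -0.001 -0.   ]]
```

Call:
jog_arm(
  plan=[
    {"x": 0,"y": -25,"z": 33,"rx": 0,"ry": 0,"rz": 0,"gripper": 0},
    {"x": 5,"y": -50,"z": 66,"rx": -2,"ry": 0,"rz": 0,"gripper": 0},
  ],
  force=10,
)

```text
time_s: 0.27
position: [0.175, 0.4723, 0.1786]
eef_rot: [[-0.0, 0.185, 0.983], [-0.001, 0.983, -0.185], [-1.0, -0.001, -0.0]]
ft_force: [0.8, 1.0, 0.4]
grip_width: 0.084
```

Call:
jog_arm(
  plan=[
    {"x": 5,"y": -24,"z": 32,"rx": -2,"ry": 0,"rz": 0,"gripper": 0},
    {"x": 10,"y": -48,"z": 64,"rx": -4,"ry": 0,"rz": 0,"gripper": 0},
    {"x": 15,"y": -72,"z": 96,"rx": -6,"ry": 0,"rz": 0,"gripper": 0},
    {"x": 20,"y": -96,"z": 128,"rx": -8,"ry": 0,"rz": 0,"gripper": 0},
    {"x": 25,"y": -120,"z": 160,"rx": -8.8,"ry": 0,"rz": 0,"gripper": 0},
    {"x": 30,"y": -144,"z": 192,"rx": -8.8,"ry": 0,"rz": 0,"gripper": 0},
    {"x": 35,"y": -168,"z": 224,"rx": -8.8,"ry": 0,"rz": 0,"gripper": 0},
    {"x": 40,"y": -192,"z": 256,"rx": -8.8,"ry": 0,"rz": 0,"gripper": 0},
    {"x": 45,"y": -216,"z": 288,"rx": -8.8,"ry": 0,"rz": 0,"gripper": 0},
    {"x": 50,"y": -240,"z": 320,"rx": -8.8,"ry": 0,"rz": 0,"gripper": 0},
    {"x": 55,"y": -264,"z": 352,"rx": -8.8,"ry": 0,"rz": 0,"gripper": 0},
    {"x": 60,"y": -286,"z": 384,"rx": -8.8,"ry": 0,"rz": 0,"gripper": 0},
  ],
)

```text
time_s: 1.27
position: [0.5001, 0.118, 0.1184]
eef_rot: [[-0.001, 0.033, 0.999], [-0.001, 0.999, -0.033], [-1.0, -0.001, -0.001]]
ft_force: [-0.1, 1.1, 1.1]
grip_width: 0.004
```

```bash
python3 -c "
from h import *
go(T(-20,-67,110));go(T(-20,-67,72))
cv2.imwrite('pics/t1.png',cams.snapshot('top')[:,:,::-1])"
```

```text
1.27 pos [0.5001 0.118  0.1184] yang 88.09 F [-0.12  1.09  1.09] w 0.004 | tool shift [  8.4 -30.2  33.7]
1.27 pos [0.5001 0.118  0.1184] yang 88.09 F [-0.12  1.09  1.09] w 0.004 | tool shift [ 46.4 -30.1  33.7]
```

Call:
jog_arm(
  plan=[
    {"x": 4,"y": -15,"z": 17,"rx": 0,"ry": 0,"rz": 0,"gripper": 0},
    {"x": 8,"y": -30,"z": 34,"rx": 0,"ry": 0,"rz": 0,"gripper": 0},
    {"x": 8,"y": -31,"z": 34,"rx": 0,"ry": 0,"rz": 0,"gripper": 0},
    {"x": 8,"y": -31,"z": 34,"rx": 0,"ry": 0,"rz": 0,"gripper": 0},
  ],
)

```text
time_s: 1.65
position: [0.5361, 0.0813, 0.1088]
eef_rot: [[-0.002, 0.037, 0.999], [-0.002, 0.999, -0.037], [-1.0, -0.002, -0.002]]
ft_force: [-0.6, 0.7, 0.7]
grip_width: 0.0005
```

```bash
python3 -c "
from h import *
go(T(-20,-67,72))
a=cams.snapshot('scene')[110:230,325:465,::-1];b=cams.snapshot('top')[115:235,175:315,::-1]
cv2.imwrite('pics/c2.png',np.hstack([cv2.resize(i,(400,343),interpolation=cv2.INTER_CUBIC) for i in(a,b)]))"
```

```text
1.65 pos [0.5361 0.0813 0.1088] yang 87.85 F [-0.63  0.72  0.67] w 0.0005 | tool shift [36.8  5.3 -3.4]
```

View pics/c2.png

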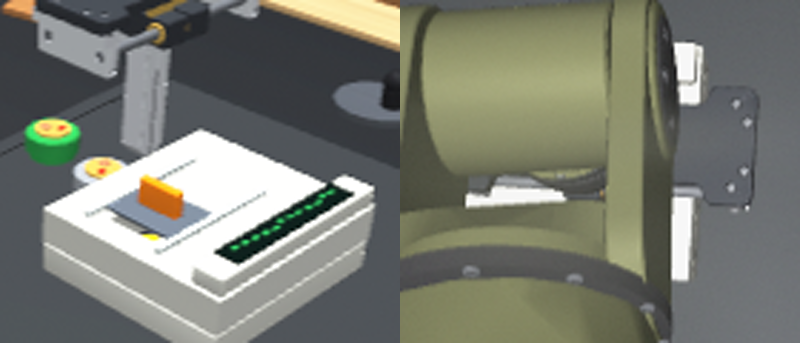

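```bash
python3 -c "
from h import *
s=arm.get_state();go(T(-20,-67,72));p=s['position'];print(proj('scene',p),proj('scene',p+[0,0,.1]),proj('top',p),proj('top',p+[0,0,.1]))
a=cams.snapshot('scene')[:,:,::-1];cv2.imwrite('pics/s3.png',a)
cv2.imwrite('pics/t3.png',cams.snapshot('top')[:,:,::-1])"
```

```text
1.75 pos [0.5357 0.0825 0.1094] yang 87.96 F [ 0.01 -0.33 -0.73] w 0.0009 | tool shift [37.4  4.2 -3. ]
[373.04856205 170.90031261] [376.26757219 128.85603508] [260.55465068 175.16102042] [251.42151709 168.02583638]
```

View pics/s3.png

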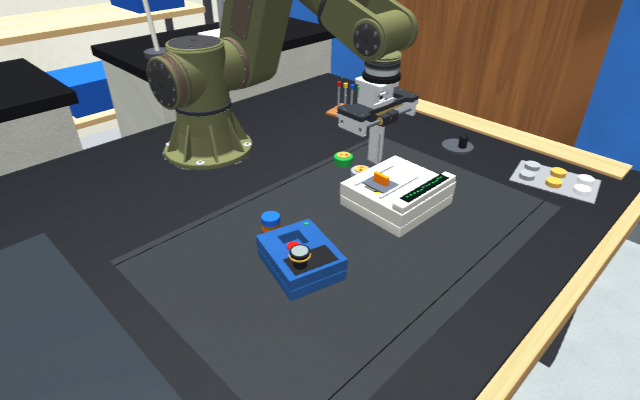

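View pics/t3.png

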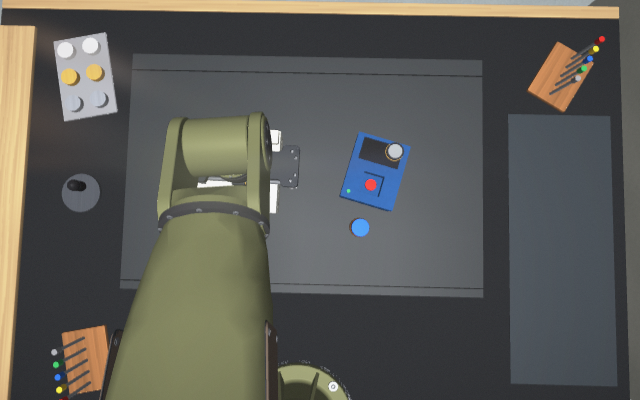

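```bash
python3 -c "
from h import *
p=np.array([0.12196646, 0.53598461, 0.18366965]);y=np.array([.222,.975,0])
for s in(-1,1):
  for k in(.047,.0595): 
    for dz in (0,.0188): print(s,k,dz,proj('scene',p+s*k*y+[0,0,dz]).round(1))
print('now',proj('scene',[.5357,.0825,.1094]),proj('scene',[.5357,.0825,.1282]))
a=cv2.imread('pics/scene0.png')[0:60,335:405];b=cv2.imread('pics/s3.png')[130:200,335:405]
cv2.imwrite('pics/c4.png',np.hstack([cv2.resize(a,(400,343)),cv2.resize(b,(400,400),interpolation=cv2.INTER_CUBIC)[:343]]))"
```

```text
-1 0.047 0 [352.9  58.3]
-1 0.047 0.0188 [353.2  52.3]
-1 0.0595 0 [349.7  58.9]
-1 0.0595 0.0188 [349.9  52.9]
1 0.047 0 [376.4  54. ]
1 0.047 0.0188 [376.8  48.1]
1 0.0595 0 [379.5  53.4]
1 0.0595 0.0188 [379.9  47.6]
now [373.06210329 170.91676788] [373.6408423  163.35968032]
```

View pics/c4.png

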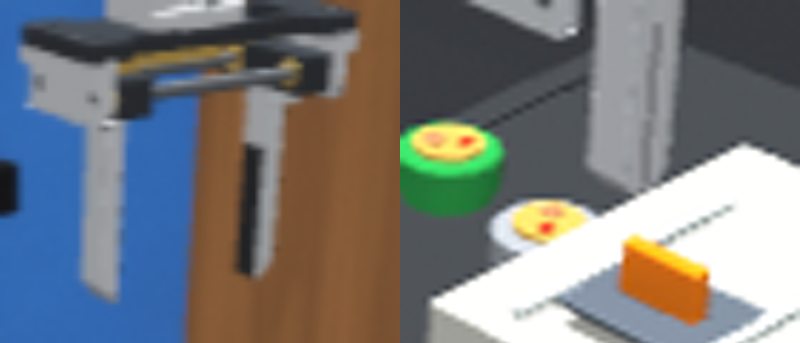

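The fingertips show about 19 mm higher than the reported TCP projects, in both this picture and the start picture: rows 163 and 52 against 171 and 58. I'll descend to the height that is safe either way and check there.

Call:
jog_arm(
  plan=[
    {"x": 12,"y": 4,"z": -3,"rx": 0,"ry": 0,"rz": 0,"gripper": 0},
    {"x": 24,"y": 4,"z": -3,"rx": 0,"ry": 0,"rz": 0,"gripper": 0},
    {"x": 36,"y": 4,"z": -3,"rx": 0,"ry": 0,"rz": 0,"gripper": 0},
    {"x": 36,"y": 4,"z": -3,"rx": 0,"ry": 0,"rz": 0,"gripper": 0},
    {"x": 36,"y": 4,"z": -3,"rx": 0,"ry": 0,"rz": 0,"gripper": 0},
  ],
)

```text
time_s: 2.27
position: [0.5325, 0.0873, 0.0739]
eef_rot: [[-0.001, 0.034, 0.999], [-0.002, 0.999, -0.034], [-1.0, -0.002, -0.001]]
ft_force: [0.9, 0.9, 0.5]
grip_width: 0.0004
```

```bash
cat >> h.py <<'E'
def crop(name,x0=335,y0=120,w=120,h=100,cam="scene"):
    cv2.imwrite(name,cv2.resize(cams.snapshot(cam)[y0:y0+h,x0:x0+w,::-1],None,fx=5.8,fy=5.8,interpolation=cv2.INTER_CUBIC))
E
python3 -c "
from h import *
go(T(-20,-67,72));p=arm.get_state()['position']
for d in(0,.0188): print((proj('scene',p+[0,0,d])-[335,120])*5.8)
crop('pics/s5.png')"
```

```text
2.27 pos [0.5325 0.0873 0.0739] yang 88.04 F [0.85 0.94 0.49] w 0.0004 | tool shift [ 1.9 -0.6  0.3]
[216.06218058 368.09567894]
[219.29384187 326.0105578 ]
```

View pics/s5.png

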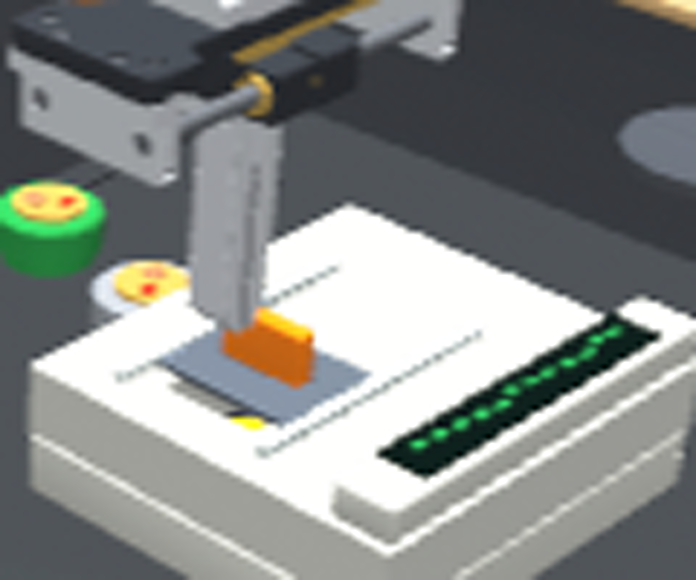

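The fingertip is at crop (225,325), which matches the point 19 mm above the reported TCP, so the real tip height is about 0.093. I need to go about 18 mm lower, watching the force.

Call:
jog_arm(
  plan=[
    {"x": 6,"y": -1,"z": 0,"rx": 0,"ry": 0,"rz": 0,"gripper": 0},
    {"x": 12,"y": -1,"z": 0,"rx": 0,"ry": 0,"rz": 0,"gripper": 0},
    {"x": 18,"y": -1,"z": 0,"rx": 0,"ry": 0,"rz": 0,"gripper": 0},
    {"x": 18,"y": -1,"z": 0,"rx": 0,"ry": 0,"rz": 0,"gripper": 0},
    {"x": 18,"y": -1,"z": 0,"rx": 0,"ry": 0,"rz": 0,"gripper": 0},
  ],
)

```text
time_s: 2.73
position: [0.5327, 0.0861, 0.0561]
eef_rot: [[-0.0, 0.034, 0.999], [-0.002, 0.999, -0.034], [-1.0, -0.002, -0.0]]
ft_force: [-0.1, 0.9, -0.1]
grip_width: 0.0002
```

```bash
python3 -c "
from h import *
go(T(-20,0,55))
crop('pics/s6.png')"
```

```text
2.73 pos [0.5327 0.0861 0.0561] yang 88.03 F [-0.06  0.92 -0.07] w 0.0002 | tool shift [ 0.9 67.6  0. ]
```

View pics/s6.png

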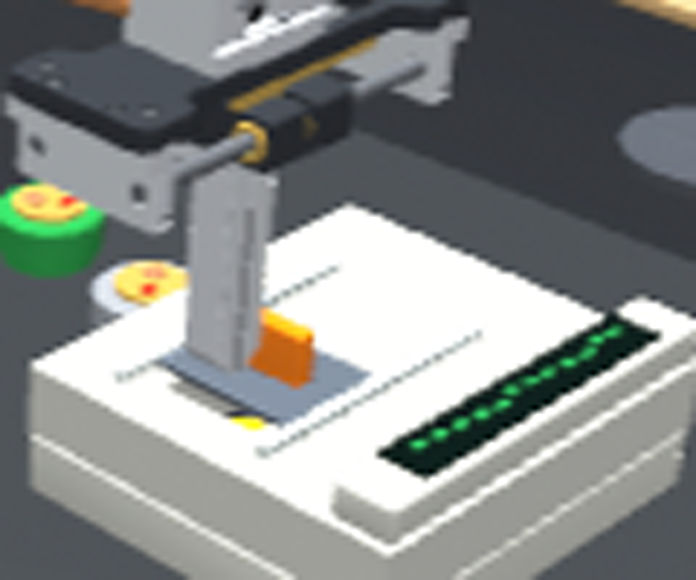

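Call:
jog_arm(
  plan=[
    {"x": 0,"y": 6,"z": 0,"rx": 0,"ry": 0,"rz": 0,"gripper": 0},
    {"x": 0,"y": 10,"z": 0,"rx": 0,"ry": 0,"rz": 0,"gripper": 0},
    {"x": 0,"y": 14,"z": 0,"rx": 0,"ry": 0,"rz": 0,"gripper": 0},
    {"x": 0,"y": 19,"z": 0,"rx": 0,"ry": 0,"rz": 0,"gripper": 0},
    {"x": 0,"y": 24,"z": 0,"rx": 0,"ry": 0,"rz": 0,"gripper": 0},
  ],
)

```text
time_s: 3.2
position: [0.5338, 0.1106, 0.0565]
eef_rot: [[0.0, 0.034, 0.999], [-0.002, 0.999, -0.034], [-1.0, -0.002, 0.0]]
ft_force: [0.5, -2.5, 1.9]
grip_width: 0.0006
```

```bash
python3 -c "
from h import *
go(T(-20,0,55))
crop('pics/s7.png')"
```

```text
3.2 pos [0.5338 0.1106 0.0565] yang 88.04 F [ 0.48 -2.52  1.94] w 0.0006 | tool shift [ 1.4 43.1 -0.3]
```

View pics/s7.png

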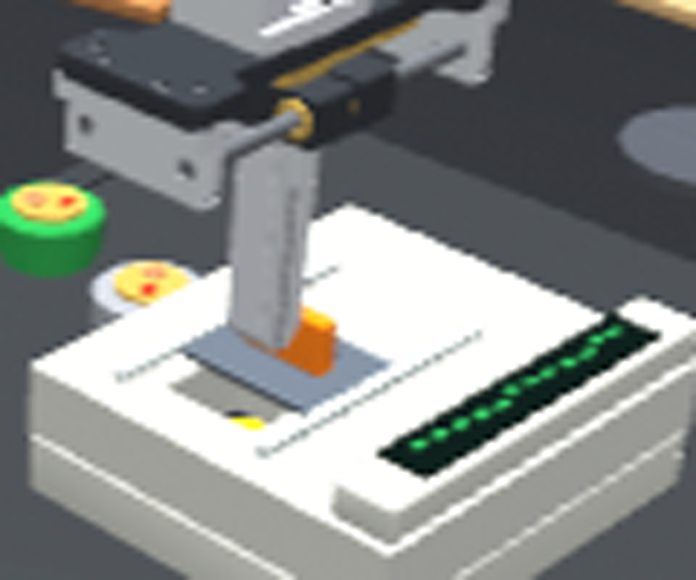

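Call:
jog_arm(
  plan=[
    {"x": 0,"y": 6,"z": 0,"rx": 0,"ry": 0,"rz": 0,"gripper": 0},
    {"x": 0,"y": 12,"z": 0,"rx": 0,"ry": 0,"rz": 0,"gripper": 0},
    {"x": 0,"y": 18,"z": 0,"rx": 0,"ry": 0,"rz": 0,"gripper": 0},
    {"x": 0,"y": 24,"z": 0,"rx": 0,"ry": 0,"rz": 0,"gripper": 0},
    {"x": 0,"y": 30,"z": 0,"rx": 0,"ry": 0,"rz": 0,"gripper": 0},
    {"x": 0,"y": 35,"z": 0,"rx": 0,"ry": 0,"rz": 0,"gripper": 0},
    {"x": 0,"y": 38,"z": 0,"rx": 0,"ry": 0,"rz": 0,"gripper": 0},
    {"x": 0,"y": 40,"z": 0,"rx": 0,"ry": 0,"rz": 0,"gripper": 0},
    {"x": 0,"y": 40,"z": 0,"rx": 0,"ry": 0,"rz": 0,"gripper": 0},
  ],
)

```text
time_s: 4.0
position: [0.5352, 0.1517, 0.0564]
eef_rot: [[0.001, 0.034, 0.999], [-0.002, 0.999, -0.034], [-1.0, -0.002, 0.001]]
ft_force: [-0.2, -0.1, 0.0]
grip_width: 0.0001
```

Call:
jog_arm(
  plan=[
    {"x": 0,"y": 2,"z": 0,"rx": 0,"ry": 0,"rz": 0,"gripper": 0},
    {"x": 0,"y": 3,"z": 0,"rx": 0,"ry": 0,"rz": 0,"gripper": 0},
  ],
)

```text
time_s: 4.17
position: [0.5353, 0.1547, 0.0563]
eef_rot: [[0.0, 0.034, 0.999], [-0.002, 0.999, -0.034], [-1.0, -0.002, 0.001]]
ft_force: [0.2, -2.0, 0.5]
grip_width: 0.0006
```

Call:
jog_arm(
  plan=[
    {"x": 0,"y": 2,"z": 0,"rx": 0,"ry": 0,"rz": 0,"gripper": 0},
    {"x": 0,"y": 3,"z": 0,"rx": 0,"ry": 0,"rz": 0,"gripper": 0},
  ],
)

```text
time_s: 4.33
position: [0.5353, 0.1568, 0.0563]
eef_rot: [[-0.0, 0.034, 0.999], [-0.004, 0.999, -0.034], [-1.0, -0.004, 0.0]]
ft_force: [-1.2, -14.6, 3.7]
grip_width: 0.0005
```

```bash
python3 -c "
from h import *
go(T(-20,0,55))"
```

```text
4.33 pos [0.5353 0.1568 0.0563] yang 88.07 F [ -1.19 -14.63   3.75] w 0.0005 | tool shift [ 1.3 -3.2 -0.2]
```

The force jumped to 15 N at tester y = +3 mm, where the stop was expected at +2.5. Next I'll back off, lift a little, move over the well and look.

Call:
jog_arm(
  plan=[
    {"x": 0,"y": -6,"z": 0,"rx": 0,"ry": 0,"rz": 0,"gripper": 0},
    {"x": -8,"y": -15,"z": 0,"rx": 0,"ry": 0,"rz": 0,"gripper": 0},
    {"x": -15,"y": -30,"z": 0,"rx": 0,"ry": 0,"rz": 0,"gripper": 0},
    {"x": -15,"y": -45,"z": 0,"rx": 0,"ry": 0,"rz": 0,"gripper": 0},
    {"x": -15,"y": -53,"z": 0,"rx": 0,"ry": 0,"rz": 0,"gripper": 0},
    {"x": -15,"y": -53,"z": 0,"rx": 0,"ry": 0,"rz": 0,"gripper": 0},
    {"x": -15,"y": -53,"z": 0,"rx": 0,"ry": 0,"rz": 0,"gripper": 0},
  ],
)

```text
time_s: 4.92
position: [0.5336, 0.1038, 0.0717]
eef_rot: [[0.0, 0.035, 0.999], [-0.003, 0.999, -0.035], [-1.0, -0.003, 0.0]]
ft_force: [-0.4, 0.2, 0.9]
grip_width: 0.0009
```

```bash
python3 -c "
from h import *
go(T(-20,-50,70))
for q in (T(-20,-50,38),T(-20,20,88),T(-43,-73,60),T(3,-73,60),T(3,-27,60),T(-43,-27,60)): print(((proj('scene',q)-[335,120])*5.8).round())
crop('pics/s8.png')"
```

```text
4.92 pos [0.5336 0.1038 0.0717] yang 88.01 F [-0.37  0.2   0.9 ] w 0.0009 | tool shift [ 1.7 -0.1 -0.3]
[238. 431.]
[362. 263.]
[159. 382.]
[248. 429.]
[325. 386.]
[237. 342.]
```

View pics/s8.png

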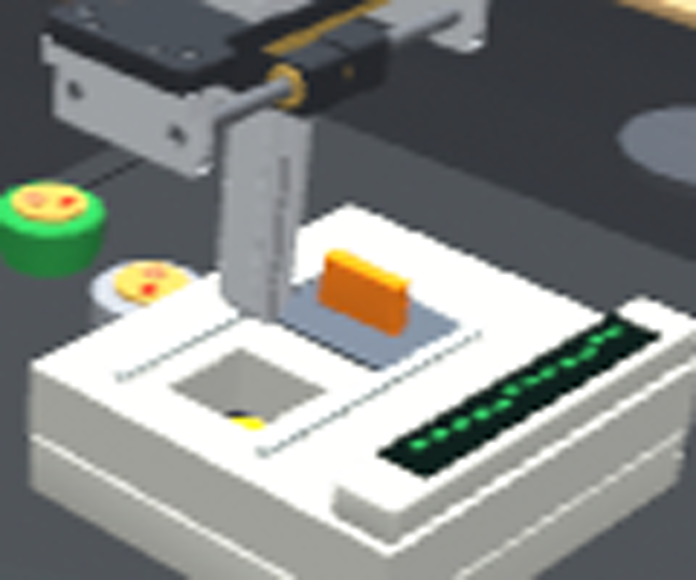

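The shutter is fully open: the tab is at crop (364,262) against a predicted (362,263). The finger stands above the uncovered well, so I'll descend.

Call:
jog_arm(
  plan=[
    {"x": 7,"y": 0,"z": 0,"rx": 0,"ry": 0,"rz": 0,"gripper": 0},
    {"x": 14,"y": 0,"z": 0,"rx": 0,"ry": 0,"rz": 0,"gripper": 0},
    {"x": 21,"y": 0,"z": 0,"rx": 0,"ry": 0,"rz": 0,"gripper": 0},
    {"x": 27,"y": 0,"z": 0,"rx": 0,"ry": 0,"rz": 0,"gripper": 0},
    {"x": 32,"y": 0,"z": 0,"rx": 0,"ry": 0,"rz": 0,"gripper": 0},
    {"x": 36,"y": 0,"z": 0,"rx": 0,"ry": 0,"rz": 0,"gripper": 0},
    {"x": 36,"y": 0,"z": 0,"rx": 0,"ry": 0,"rz": 0,"gripper": 0},
  ],
)

```text
time_s: 5.55
position: [0.5331, 0.104, 0.0346]
eef_rot: [[-0.001, 0.034, 0.999], [-0.004, 0.999, -0.034], [-1.0, -0.004, -0.001]]
ft_force: [-0.9, 0.1, 0.4]
grip_width: 0.0006
```

```bash
python3 -c "
from h import *
go(T(-20,-50,14))
crop('pics/s9.png')"
```

```text
5.55 pos [0.5331 0.104  0.0346] yang 88.05 F [-0.89  0.14  0.36] w 0.0006 | tool shift [20.6 -0.2  0.3]
```

View pics/s9.png

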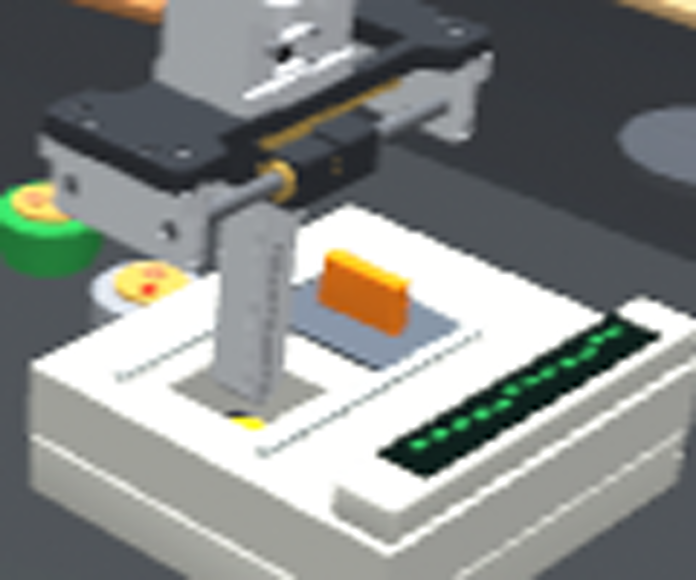

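Call:
jog_arm(
  plan=[
    {"x": 5,"y": 0,"z": 0,"rx": 0,"ry": 0,"rz": 0,"gripper": 0},
    {"x": 10,"y": 0,"z": 0,"rx": 0,"ry": 0,"rz": 0,"gripper": 0},
    {"x": 14,"y": 0,"z": 0,"rx": 0,"ry": 0,"rz": 0,"gripper": 0},
    {"x": 17,"y": 0,"z": 0,"rx": 0,"ry": 0,"rz": 0,"gripper": 0},
    {"x": 17,"y": 0,"z": 0,"rx": 0,"ry": 0,"rz": 0,"gripper": 0},
  ],
)

```text
time_s: 6.02
position: [0.5331, 0.1039, 0.0174]
eef_rot: [[-0.002, 0.034, 0.999], [-0.004, 0.999, -0.034], [-1.0, -0.004, -0.001]]
ft_force: [0.4, 0.0, 0.2]
grip_width: 0.0005
```

Call:
jog_arm(
  plan=[
    {"x": 2,"y": 0,"z": 0,"rx": 0,"ry": 0,"rz": 0,"gripper": 0},
    {"x": 2,"y": 0,"z": 0,"rx": 0,"ry": 0,"rz": 0,"gripper": 0},
  ],
)

```text
time_s: 6.18
position: [0.5332, 0.1039, 0.0153]
eef_rot: [[-0.001, 0.034, 0.999], [-0.004, 0.999, -0.034], [-1.0, -0.004, -0.001]]
ft_force: [0.4, 0.3, 2.8]
grip_width: 0.0002
```

Call:
jog_arm(
  plan=[
    {"x": 2,"y": 0,"z": 0,"rx": 0,"ry": 0,"rz": 0,"gripper": 0},
    {"x": 2,"y": 0,"z": 0,"rx": 0,"ry": 0,"rz": 0,"gripper": 0},
  ],
)

```text
time_s: 6.35
position: [0.5333, 0.104, 0.0133]
eef_rot: [[-0.001, 0.034, 0.999], [-0.004, 0.999, -0.034], [-1.0, -0.004, -0.001]]
ft_force: [-0.6, 0.0, 3.9]
grip_width: 0.0007
```

Call:
jog_arm(
  plan=[
    {"x": 2,"y": 0,"z": 0,"rx": 0,"ry": 0,"rz": 0,"gripper": 0},
    {"x": 2,"y": 0,"z": 0,"rx": 0,"ry": 0,"rz": 0,"gripper": 0},
  ],
)

```text
time_s: 6.52
position: [0.5335, 0.104, 0.0119]
eef_rot: [[-0.001, 0.034, 0.999], [-0.004, 0.999, -0.034], [-1.0, -0.004, -0.0]]
ft_force: [-4.2, -0.6, 10.9]
grip_width: 0.0007
```

Call:
jog_arm(
  plan=[
    {"x": 2,"y": 0,"z": 0,"rx": 0,"ry": 0,"rz": 0,"gripper": 0},
    {"x": 2,"y": 0,"z": 0,"rx": 0,"ry": 0,"rz": 0,"gripper": 0},
  ],
)

```text
time_s: 6.68
position: [0.5336, 0.104, 0.0115]
eef_rot: [[-0.0, 0.034, 0.999], [-0.004, 0.999, -0.034], [-1.0, -0.004, -0.0]]
ft_force: [-11.1, -2.3, 24.7]
grip_width: 0.0005
```

Call:
jog_arm(
  plan=[
    {"x": 1.5,"y": 0,"z": 0,"rx": 0,"ry": 0,"rz": 0,"gripper": 0},
    {"x": 1.5,"y": 0,"z": 0,"rx": 0,"ry": 0,"rz": 0,"gripper": 0},
    {"x": 1.5,"y": 0,"z": 0,"rx": 0,"ry": 0,"rz": 0,"gripper": 0},
    {"x": 1.5,"y": 0,"z": 0,"rx": 0,"ry": 0,"rz": 0,"gripper": 0},
    {"x": 1.5,"y": 0,"z": 0,"rx": 0,"ry": 0,"rz": 0,"gripper": 0},
    {"x": 1.5,"y": 0,"z": 0,"rx": 0,"ry": 0,"rz": 0,"gripper": 0},
    {"x": 1.5,"y": 0,"z": 0,"rx": 0,"ry": 0,"rz": 0,"gripper": 0},
    {"x": 1.5,"y": 0,"z": 0,"rx": 0,"ry": 0,"rz": 0,"gripper": 0},
    {"x": 1.5,"y": 0,"z": 0,"rx": 0,"ry": 0,"rz": 0,"gripper": 0},
    {"x": 1.5,"y": 0,"z": 0,"rx": 0,"ry": 0,"rz": 0,"gripper": 0},
    {"x": 1.5,"y": 0,"z": 0,"rx": 0,"ry": 0,"rz": 0,"gripper": 0},
    {"x": 1.5,"y": 0,"z": 0,"rx": 0,"ry": 0,"rz": 0,"gripper": 0},
  ],
)

```text
time_s: 7.68
position: [0.5337, 0.104, 0.0115]
eef_rot: [[0.0, 0.034, 0.999], [-0.004, 0.999, -0.034], [-1.0, -0.004, 0.0]]
ft_force: [-11.1, -1.4, 23.0]
grip_width: 0.0008
```

Call:
jog_arm(
  plan=[
    {"x": 1,"y": 0,"z": 0,"rx": 0,"ry": 0,"rz": 0,"gripper": 0},
    {"x": 1,"y": 0,"z": 0,"rx": 0,"ry": 0,"rz": 0,"gripper": 0},
    {"x": 1,"y": 0,"z": 0,"rx": 0,"ry": 0,"rz": 0,"gripper": 0},
    {"x": 1,"y": 0,"z": 0,"rx": 0,"ry": 0,"rz": 0,"gripper": 0},
    {"x": 1,"y": 0,"z": 0,"rx": 0,"ry": 0,"rz": 0,"gripper": 0},
    {"x": 1,"y": 0,"z": 0,"rx": 0,"ry": 0,"rz": 0,"gripper": 0},
  ],
)

```text
time_s: 8.18
position: [0.5336, 0.104, 0.0116]
eef_rot: [[0.0, 0.034, 0.999], [-0.004, 0.999, -0.034], [-1.0, -0.004, 0.0]]
ft_force: [-9.5, -1.1, 19.6]
grip_width: 0.0008
```

The key reached a hard stop 5 mm below first contact and was held there for 1.5 s at about 20 N or more. I'll now retreat straight up, then cross over the tab to its far (+y) side.

Call:
jog_arm(
  plan=[
    {"x": -15,"y": 0,"z": 0,"rx": 0,"ry": 0,"rz": 0,"gripper": 0},
    {"x": -35,"y": 0,"z": 0,"rx": 0,"ry": 0,"rz": 0,"gripper": 0},
    {"x": -60,"y": 0,"z": 0,"rx": 0,"ry": 0,"rz": 0,"gripper": 0},
    {"x": -85,"y": 0,"z": 0,"rx": 0,"ry": 0,"rz": 0,"gripper": 0},
    {"x": -90,"y": 0,"z": 0,"rx": 0,"ry": 0,"rz": 0,"gripper": 0},
    {"x": -90,"y": 25,"z": 0,"rx": 0,"ry": 0,"rz": 0,"gripper": 0},
    {"x": -90,"y": 50,"z": 0,"rx": 0,"ry": 0,"rz": 0,"gripper": 0},
    {"x": -90,"y": 75,"z": 0,"rx": 0,"ry": 0,"rz": 0,"gripper": 0},
    {"x": -90,"y": 100,"z": 0,"rx": 0,"ry": 0,"rz": 0,"gripper": 0},
    {"x": -90,"y": 100,"z": 0,"rx": 0,"ry": 0,"rz": 0,"gripper": 0},
    {"x": -90,"y": 100,"z": 0,"rx": 0,"ry": 0,"rz": 0,"gripper": 0},
  ],
)

```text
time_s: 9.1
position: [0.5365, 0.2049, 0.1003]
eef_rot: [[-0.001, 0.032, 0.999], [-0.004, 0.999, -0.032], [-1.0, -0.004, -0.001]]
ft_force: [-0.1, -1.1, -0.8]
grip_width: 0.0004
```

```bash
python3 -c "
from h import *
go(T(-20,49,56))
crop('pics/s10.png')"
```

```text
9.1 pos [0.5365 0.2049 0.1003] yang 88.16 F [-0.13 -1.06 -0.8 ] w 0.0004 | tool shift [44.3 -2.   0.2]
```

View pics/s10.png

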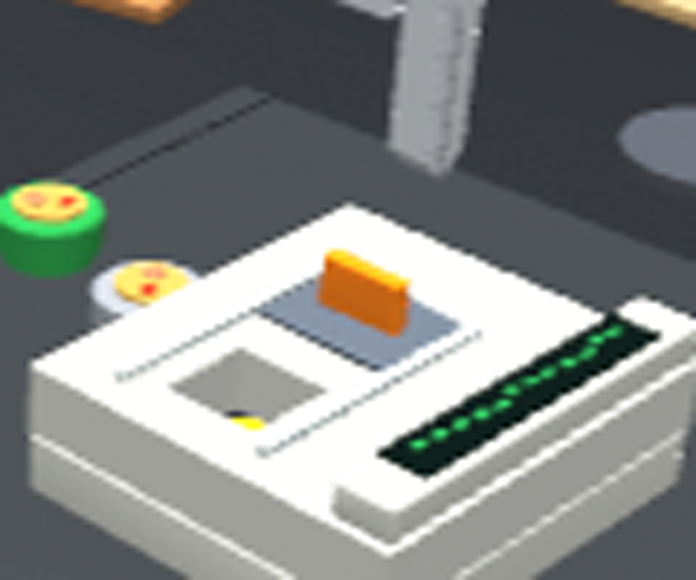

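The shutter is still open and the finger is beyond the tab, 13 mm clear. Descend.

Call:
jog_arm(
  plan=[
    {"x": 10,"y": 0,"z": 0,"rx": 0,"ry": 0,"rz": 0,"gripper": 0},
    {"x": 20,"y": 0,"z": 0,"rx": 0,"ry": 0,"rz": 0,"gripper": 0},
    {"x": 30,"y": 0,"z": 0,"rx": 0,"ry": 0,"rz": 0,"gripper": 0},
    {"x": 38,"y": 0,"z": 0,"rx": 0,"ry": 0,"rz": 0,"gripper": 0},
    {"x": 44,"y": 0,"z": 0,"rx": 0,"ry": 0,"rz": 0,"gripper": 0},
    {"x": 44,"y": 0,"z": 0,"rx": 0,"ry": 0,"rz": 0,"gripper": 0},
  ],
)

```text
time_s: 9.65
position: [0.5359, 0.2034, 0.0547]
eef_rot: [[-0.003, 0.033, 0.999], [-0.005, 0.999, -0.033], [-1.0, -0.005, -0.003]]
ft_force: [-0.5, -0.0, -0.2]
grip_width: 0.0004
```

Call:
jog_arm(
  plan=[
    {"x": 0,"y": -6,"z": 0,"rx": 0,"ry": 0,"rz": 0,"gripper": 0},
    {"x": 0,"y": -10,"z": 0,"rx": 0,"ry": 0,"rz": 0,"gripper": 0},
    {"x": 0,"y": -14,"z": 0,"rx": 0,"ry": 0,"rz": 0,"gripper": 0},
    {"x": 0,"y": -19,"z": 0,"rx": 0,"ry": 0,"rz": 0,"gripper": 0},
    {"x": 0,"y": -25,"z": 0,"rx": 0,"ry": 0,"rz": 0,"gripper": 0},
  ],
)

```text
time_s: 10.07
position: [0.5352, 0.1781, 0.0551]
eef_rot: [[-0.003, 0.033, 0.999], [-0.004, 0.999, -0.033], [-1.0, -0.005, -0.002]]
ft_force: [0.6, 2.4, -1.2]
grip_width: 0.0004
```

```bash
python3 -c "
from h import *
go(T(-20,-32.5,56))
crop('pics/s11.png')"
```

```text
10.07 pos [0.5352 0.1781 0.0551] yang 88.09 F [ 0.64  2.39 -1.25] w 0.0004 | tool shift [ -0.6 -57.    0.7]
```

View pics/s11.png

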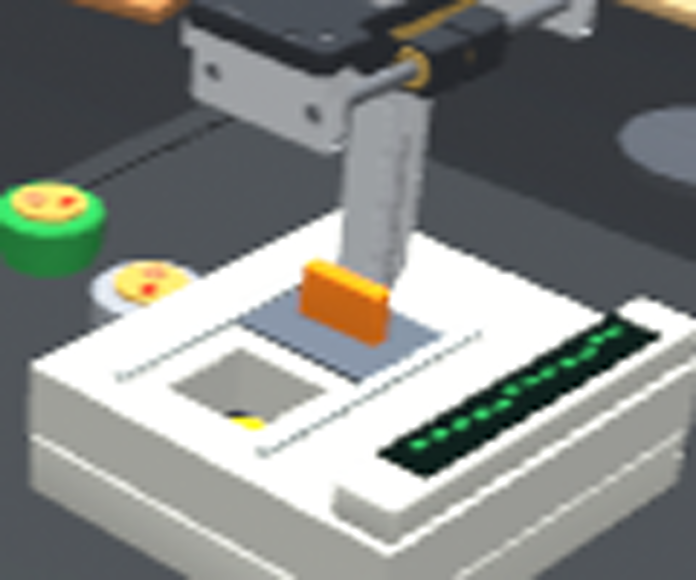

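The shutter is closing at about 2.4 N, and about 57 mm remain.

Call:
jog_arm(
  plan=[
    {"x": 0,"y": -6,"z": 0,"rx": 0,"ry": 0,"rz": 0,"gripper": 0},
    {"x": 0,"y": -12,"z": 0,"rx": 0,"ry": 0,"rz": 0,"gripper": 0},
    {"x": 0,"y": -18,"z": 0,"rx": 0,"ry": 0,"rz": 0,"gripper": 0},
    {"x": 0,"y": -24,"z": 0,"rx": 0,"ry": 0,"rz": 0,"gripper": 0},
    {"x": 0,"y": -30,"z": 0,"rx": 0,"ry": 0,"rz": 0,"gripper": 0},
    {"x": 0,"y": -36,"z": 0,"rx": 0,"ry": 0,"rz": 0,"gripper": 0},
    {"x": 0,"y": -42,"z": 0,"rx": 0,"ry": 0,"rz": 0,"gripper": 0},
    {"x": 0,"y": -47,"z": 0,"rx": 0,"ry": 0,"rz": 0,"gripper": 0},
    {"x": 0,"y": -50,"z": 0,"rx": 0,"ry": 0,"rz": 0,"gripper": 0},
    {"x": 0,"y": -52,"z": 0,"rx": 0,"ry": 0,"rz": 0,"gripper": 0},
  ],
)

```text
time_s: 10.95
position: [0.5334, 0.1247, 0.0553]
eef_rot: [[-0.003, 0.034, 0.999], [-0.005, 0.999, -0.034], [-1.0, -0.005, -0.003]]
ft_force: [1.1, 2.7, -1.1]
grip_width: 0.0004
```

Call:
jog_arm(
  plan=[
    {"x": 0,"y": -2,"z": 0,"rx": 0,"ry": 0,"rz": 0,"gripper": 0},
    {"x": 0,"y": -3,"z": 0,"rx": 0,"ry": 0,"rz": 0,"gripper": 0},
  ],
)

```text
time_s: 11.12
position: [0.5333, 0.1215, 0.0554]
eef_rot: [[-0.003, 0.034, 0.999], [-0.005, 0.999, -0.034], [-1.0, -0.005, -0.003]]
ft_force: [1.0, 1.8, -2.4]
grip_width: 0.0005
```

Call:
jog_arm(
  plan=[
    {"x": 0,"y": -2,"z": 0,"rx": 0,"ry": 0,"rz": 0,"gripper": 0},
    {"x": 0,"y": -3,"z": 0,"rx": 0,"ry": 0,"rz": 0,"gripper": 0},
  ],
)

```text
time_s: 11.28
position: [0.5333, 0.1202, 0.0555]
eef_rot: [[-0.002, 0.034, 0.999], [-0.002, 0.999, -0.034], [-1.0, -0.002, -0.002]]
ft_force: [1.4, 21.1, -2.0]
grip_width: 0.0009
```

Hard stop at 21 N, at tester y of about -33 mm as expected. Back off, lift and check.

Call:
jog_arm(
  plan=[
    {"x": 0,"y": 5,"z": 0,"rx": 0,"ry": 0,"rz": 0,"gripper": 0},
    {"x": 0,"y": 10,"z": 0,"rx": 0,"ry": 0,"rz": 0,"gripper": 0},
    {"x": -15,"y": 12,"z": 0,"rx": 0,"ry": 0,"rz": 0,"gripper": 0},
    {"x": -40,"y": 12,"z": 0,"rx": 0,"ry": 0,"rz": 0,"gripper": 0},
    {"x": -70,"y": 12,"z": 0,"rx": 0,"ry": 0,"rz": 0,"gripper": 0},
    {"x": -100,"y": 40,"z": 0,"rx": 0,"ry": 0,"rz": 0,"gripper": 0},
    {"x": -120,"y": 75,"z": -10,"rx": 0,"ry": 0,"rz": 0,"gripper": 0},
    {"x": -120,"y": 110,"z": -30,"rx": 0,"ry": 0,"rz": 0,"gripper": 0},
    {"x": -120,"y": 145,"z": -50,"rx": 0,"ry": 0,"rz": 0,"gripper": 0},
    {"x": -120,"y": 175,"z": -70,"rx": 0,"ry": 0,"rz": 0,"gripper": 0},
    {"x": -120,"y": 200,"z": -90,"rx": 0,"ry": 0,"rz": 0,"gripper": 0},
    {"x": -120,"y": 200,"z": -90,"rx": 0,"ry": 0,"rz": 0,"gripper": 0},
  ],
)

```text
time_s: 12.28
position: [0.4475, 0.327, 0.1754]
eef_rot: [[-0.003, 0.03, 1.0], [-0.002, 1.0, -0.03], [-1.0, -0.002, -0.003]]
ft_force: [-0.4, 0.4, 0.2]
grip_width: 0.0004
```

```bash
python3 -c "
from h import *
go(T(-20,-32.5,56))
print(((proj('scene',T(-20,-50,88))-[335,120])*5.8).round())
a=cams.snapshot('scene')[:,:,::-1];cv2.imwrite('pics/s12.png',a)
cv2.imwrite('pics/s12c.png',cv2.resize(a[120:220,335:455],None,fx=5.8,fy=5.8,interpolation=cv2.INTER_CUBIC))
b=cams.snapshot('top')[:,:,::-1];cv2.imwrite('pics/t12.png',b)
o=cv2.imread('pics/scene0.png');d=cv2.absdiff(a,o).max(2)
for n,(x,y,w,h) in dict(jar=(255,205,35,35),demag=(250,215,105,85),holder=(345,160,25,15)).items(): print(n,(d[y:y+h,x:x+w]>40).sum())
"
```

```text
12.28 pos [0.4475 0.327  0.1754] yang 88.28 F [-0.36  0.38  0.24] w 0.0004 | tool shift [ 119.5 -202.9   92.9]
[247. 322.]
jar 0
demag 0
holder 0
```

View pics/s12c.png

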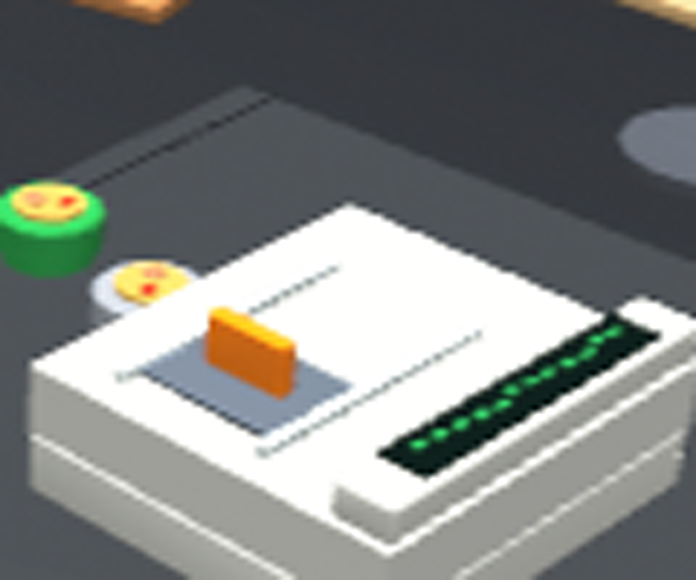

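View pics/t12.png

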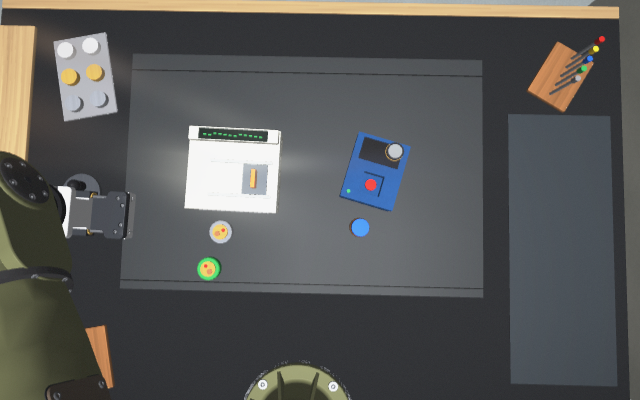

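The shutter is closed: the tab centre is at crop (252,322) against a predicted (247,322), and no well shows. The holder, jar and demagnetiser with its loupe are unchanged in the pictures. The arm is clear, so I'm handing in.

```bash
python3 -c "
from h import *
go([0,0,0]);print(arm.hand_in())"
```

```text
12.38 pos [0.45   0.324  0.1754] yang 88.16 F [ 0.56 -0.48  0.29] w 0.001 | tool shift [ 177.  -337.8 -439. ]
the job is handed in; nothing more can be done
None
```

I pushed the shutter open, pressed the yellow key down and held it, pushed the shutter closed again, and handed the job in at 12.4 s. The fingers stayed shut throughout and only pushed the tab.

| Step | What the checks showed |
|---|---|
| Shutter opened | Hit the hard stop at about 15 N, and the camera picture agreed it was fully open |
| Key pressed | Hard stop after about 5 mm of travel, held for about 1.5 s at 20–25 N |
| Shutter closed | Hit the hard stop at about 21 N. The last picture shows the well covered and the tab within 1 pixel of its predicted place |
| Other objects | No change in the scene picture around the holder, jar, demagnetiser or loupe. The arm was clear when I handed in |

**Disagreement:** in the pictures the fingertips ended about 19 mm above the reported TCP, although the TCP is described as the very end of the fingers. I worked from the height seen in the pictures. The key contact came about 2 mm lower than that predicted, within the camera calibration error.

**Refused call:** the first move call was refused because its rows left out `ry` and `rz`. The arm did not move.

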